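# Roll the stop gauge's wheel until its jaw meets the mark

## Robot

A 6-joint arm with a two-finger parallel gripper is mounted at the origin on a cart in front of the work surface, level with it; the furniture and walls round the work are solid. World frame = base frame: x ahead of the robot, y to its left, z up, the work surface at z = 0. Lengths are in m, angles in rad, forces in N, time in s.
With the tool pointing down it reaches from about 0.375 to 0.9 m from the base axis. Payload 3.1 kg.
Tool frame: the origin (TCP) lies at the very end of the fingers, on their centre line; the grasp point (between the pads) lies 19 mm behind it; x points along the fingers, z is the direction in which the jaws open and shut, and the axes are right-handed (so a half turn about x gives the same grasp; the last joint's range is limited). The gripper opens to 85 mm and grips with 20 to 120 N. Pads are 22 mm wide; open, the fingers measure 114 mm over their backs; the gripper's body (76 mm by 85 mm) begins 54 mm behind the grasp point. The pads swing forward as they close: fully open they stand 13 mm farther back than shut.
Start: joints at [1.089, 0.527, 1.433, -0, 1.181, -0.178], TCP at [0.187, 0.596, 0.231] pointing down, gripper open.
Joint ranges: [-3.08, 3.08], [-0.75, 2.2], [0.22, 2.44], [-1.43, 4.57], [0, 2.65], [-2.85, 2.85]. Speed limits (rad/s): [2.79, 2.79, 3.14, 3.14, 3.14, 3.14].

## Interface

Orientations are given as a unit quaternion [x, y, z, w].
In Python, from station import manip, viewer, job gives the robot as it stands.
- The arm moves only by the tool move_arm, never from a script. Its argument "deltas" is one flat list of numbers, 7 for each row, row after row: the finger opening in mm, from 0 to 85.4, then the shift along the tool's x, y, z in mm, then the turn, a rotation vector about the tool's x, y, z in degrees. In form: [jaw, tx, ty, tz, rx, ry, rz, jaw, tx, ty, tz, rx, ry, rz, ...]. A call has 1 to 10 rows; each row shifts and turns the commanded pose from where the row before left it, along the tool's axes as they then stand; what a row does not reach is not made up. A row lasts 1/10 s, in which the tool goes at most 50 mm and 8.59 degrees, less where a joint would pass 70% of its speed; a pose out of reach is approached as far as the arm can. A call is refused whole if a number of a shift passes 50 or a number of a turn 8.59, either way. A call with a gripper value outside its range is refused whole. The fingers move at their own pace and stop on an object; "force" is the grip in N (left out, the last holds). Time passes only in rows, so rows that do not move let the fingers close. It gives the time, the measured TCP pose, the force and the opening at its end, in the units of the state.
- manip.sense(): the state, without advancing time (a new reading comes with each control period).
- viewer.snapshot(name): name is "scene" or "top" or "wrist"; returns a dict with "image" (400x640x3 uint8, red, green, blue), "depth" (400x640 float32, m along the optical axis (not along the pixel's ray), 0 where there is no reading), "fovy" (degrees; the focal length in pixels is half the picture's height over the tangent of half this angle, whatever the lens; pixels are square), "cx", "cy" (the principal point, pixels), "R" (3x3) and "t" (3): a world point X has camera coordinates R X + t. Camera axes: x right, y down, z forward; pixel columns grow to the right and rows downward; lengths in m; the calibration is good to about 2 mm. A picture is of the moment at which its call begins.
- job.sign_off(): hands the job in, once; it reports no verdict.
The state is a dict: "t": time; "q": joint angles; "qd": joint speeds; "tau": joint torques, N m; "tcp_pos": TCP position; "tool_rot": TCP orientation; "force": force on the tool from outside, world axes, zero at the start; "ft_torque": the same for the moment, N m; "finger_gap": opening from 0.0 (shut) to 1.0 (fully open).
Only numpy, scipy, OpenCV 4.12 (cv2) and the standard library are available. Lean on these libraries where they do the work, as an engineer would, in place of code of your own. Each camera call takes 0.05 s, during which the arm holds its last target.

## Task

The gap of the metal stop gauge on the bench stands too wide. With a fingertip laid lightly on the knurled wheel, roll its top toward the gap, in as many strokes as it takes, until the gap has closed so far that the pointer blade of the sliding jaw is level with the blade of the gauge mark beside it; then leave the gauge untouched. Do not push the jaw or the gauge mark themselves, do not lean hard on the wheel, and do not pick up or shift the block, the reel and the eraser that lie around.

Things in the scene. Friction and masses are not known exactly. Their poses are not given: they have to be found in the camera images.
- stop_gauge: gauge bolted to the bench: aluminium plate 210 x 98 x 8 mm, knurled wheel in a fork on a sprung head at one end, fixed steel jaw at the other. Origin on the bench below the wheel's axle; x points from the wheel to the fixed jaw (face at x = 135 mm, 40 mm high), y to the edge with the gauge mark. Plate x -57 to 153, y -45 to 53 mm. Fork and grey gear case end at z = 45 mm
- wheel_top (a point): top of the knurled wheel at rest (fixed in the gauge's frame), 68 mm above the bench; wheel 60 mm in diameter, 20 mm wide, axle along the gauge's y. Wheel, fork and jaw are sprung: they sink up to 5 mm under a finger (3 N to start, 11 N at full travel). A fingertip pressing 2 to 4 mm down and moving along the gauge's x carries the rim along by friction; the wheel stays where it is left
- wheel (a joint): turn of the wheel in rad, 0 to 6.6; grows as the top of the wheel moves along the gauge's +x (toward the gap), shrinks when it is rolled back
- jaw (a joint): travel of the sliding jaw toward the fixed jaw in m, 0 to 0.066; geared to the wheel, 10 mm per rad: 3 mm of rim movement moves the jaw 1 mm the same way. The gap is 75 mm minus this travel
- pointer (a point): top of the pointer blade that sticks out of the sliding jaw's side toward the mark: 3 mm thick along the gauge's x, 39 mm above the bench, at the gauge's y = 39 mm; moves with the jaw. The jaw is a steel block 60 mm wide, 39 mm high
- mark (a point): top of the gauge mark's blade, 3 mm thick along the gauge's x, 39 mm above the bench, at the gauge's y = 40 mm, on a small steel carriage at the plate's edge that stays where it was set. The pointer is level with it when both have the same place along the gauge's x; at the start the pointer is 20 to 60 mm short of it
- setting_block: loose beech block 32 x 60 x 22 mm, to be left alone; origin at the centre of its underside
- solder_reel: loose reel of solder wire, 60 mm in diameter, 30 mm high, to be left alone; origin at the centre of its underside
- eraser: loose eraser 19 x 42 x 12 mm, to be left alone; origin at the centre of its underside

How it is judged:
On the way:
1. a finger presses on the knurled wheel while the pointer is still short of the mark (contact force between the fingers and wheel above 1 N and x of pointer in the frame of mark below -0.006 m), for 0.1 s.
At the end, for the whole second after the job is handed in: the pointer blade stands within 3 mm of the gauge mark's blade along the gauge, the jaw at rest (x of pointer in the frame of mark between -0.003 and 0.003 m and velocity of joint jaw between -0.002 and 0.002 m/s); the robot touches nothing.
It fails at once if the robot pushes the sliding jaw itself (contact force between any of the fingers, the arm and jaw above 1 N).
It fails at once if the gauge mark is shifted by more than 2 mm (distance of mark from where it was at the start of the episode above 0.002 m).
It fails at once if the wheel is pressed with more than 40 N (contact force between the fingers and wheel above 40 N).
It fails at once if the block, the reel or the eraser is shifted by more than 15 mm or lifted by more than 5 mm (distance of any of setting_block, solder_reel, eraser from where it was at the start of the episode above 0.015 m or height (world z) of any of setting_block, solder_reel, eraser above 0.005 m).
It also fails if it takes over 58 s, if anything falls off the work surface, if the arm or the gripper's body presses on something with over 40 N, if the wrist force passes 120 N, or if a joint passes its speed limit or range.

## Working session

There is one attempt and no reset: what is moved stays moved. The work goes in short steps, Python scripts to look and compute and a tool call to move; the robot and the scene stay as the last step left them, time stands still between calls to the robot, and variables do not carry over. Pictures are saved under pics/ and viewed, and the job is handed in when it is done.

Besides the shell and the picture viewer there is one more tool, called by a JSON object that holds its "method" and its "body". move_arm: Moves the arm, as the interface text tells. Its arguments: {"type":"object","properties":{"deltas":{"type":"array"},"force":{"type":"number"}},"required":["deltas"]}

```bash
mkdir -p pics; ls; cat > h.py <<'E'
import numpy as np, cv2
from station import manip, viewer, job
def snap(n,f):
    s=viewer.snapshot(n); np.savez(f'pics/{f}.npz',**s); cv2.imwrite(f'pics/{f}.png',cv2.cvtColor(s['image'],cv2.COLOR_RGB2BGR)); return s
def f_(s): return 200/np.tan(np.radians(float(s['fovy']))/2)
def at_z(s,u,v,z):
    f=f_(s); d=np.array([(u-s['cx'])/f,(v-s['cy'])/f,1.]); R=s['R'];c=-R.T@s['t'];w=R.T@d
    return c+w*(z-c[2])/w[2]
def at_d(s,u,v):
    f=f_(s); z=s['depth'][int(v),int(u)]
    return s['R'].T@(np.array([(u-s['cx'])/f*z,(v-s['cy'])/f*z,z])-s['t'])
def proj(s,X):
    c=s['R']@np.array(X)+s['t']; f=f_(s); return c[0]/c[2]*f+s['cx'],c[1]/c[2]*f+s['cy']
def crop(f,u0,v0,u1,v1,k,out):
    im=cv2.imread(f'pics/{f}.png')[v0:v1,u0:u1]; cv2.imwrite(f'pics/{out}.png',cv2.resize(im,None,fx=k,fy=k,interpolation=cv2.INTER_CUBIC))
E
python3 - <<'E'
from h import *
for n in ['top','scene']:
    s=snap(n,n+'0'); print(n,s['fovy'],s['cx'],s['cy'],-s['R'].T@s['t'])
print(manip.sense())
E
```

```text
pics
top 47.041393798814454 316.7235976579562 198.00243956865967 [ 0.42707735 -0.0782343   0.90200247]
scene 49.46114447843578 329.4902886445941 196.66145823777674 [ 0.16882167 -0.6586858   0.52903322]
{'t': 0.1, 'q': array([ 1.08855520e+00,  5.28380350e-01,  1.43377732e+00,  1.96831790e-06,
        1.18141866e+00, -1.78498897e-01]), 'qd': array([ 1.99092891e-05, -1.48605428e-03, -2.57432200e-03,  8.57331956e-04,
       -1.10219850e-03, -1.23340112e-03]), 'tau': array([-5.64906168e-04, -4.43307602e+01, -1.78586751e+01, -2.55780269e-04,
        3.89939407e-03,  9.83771145e-06]), 'tcp_pos': array([0.18659766, 0.59581397, 0.23042609]), 'tool_rot': array([-0.41890811,  0.57051898,  0.41829281,  0.56925847]), 'force': array([-0.32564735, -0.31486038,  0.23481156]), 'ft_torque': array([-0.01734943, -0.03710493,  0.00526988]), 'finger_gap': 0.9973800088428652}
```

View pics/top0.png

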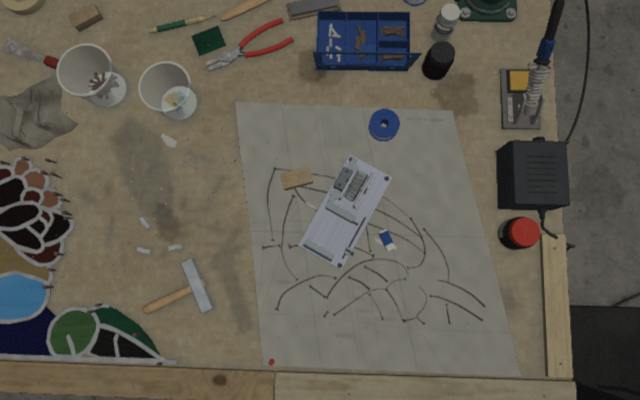

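View pics/scene0.png

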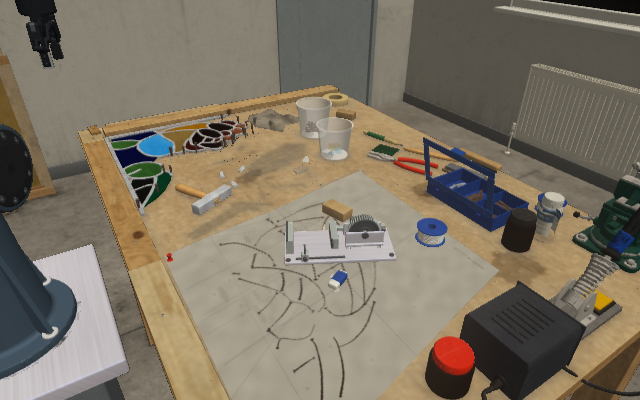

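```bash
python3 - <<'E'
from h import *
crop('top0',270,140,410,280,5,'t0c'); crop('scene0',270,190,410,300,5,'s0c')
E
```

```text
(no output)
```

View pics/t0c.png

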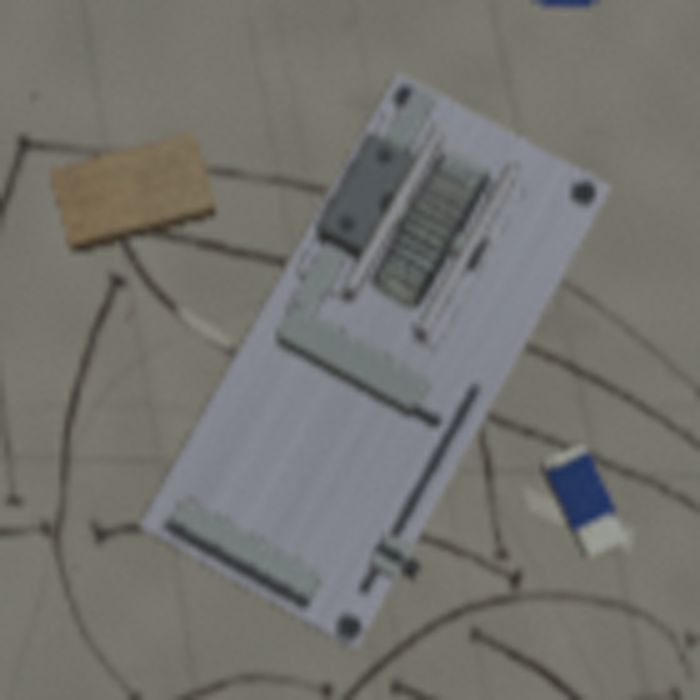

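View pics/s0c.png

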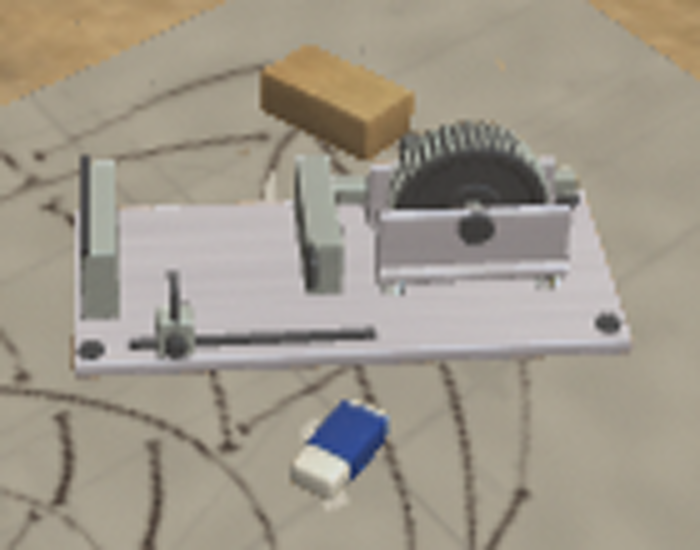

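```bash
cat >> h.py <<'E'
def fit(s,px):
    G=np.array([[-57,53],[-57,-45],[153,53],[153,-45]])/1000
    W=np.array([at_z(s,u,v,.008)[:2] for u,v in px])
    gc=G.mean(0);wc=W.mean(0);H=(G-gc).T@(W-wc);U,S,Vt=np.linalg.svd(H);R=Vt.T@np.diag([1,np.linalg.det(Vt.T@U.T)])@U.T
    t=wc-R@gc; return R,t,(W-(G@R.T+t))*1000
E
python3 - <<'E'
from h import *
s=dict(np.load('pics/top0.npz'))
px=[(270+u/5,140+v/5) for u,v in [(610,187),(398,72),(357,645),(143,525)]]
R,t,e=fit(s,px);print(R,t,e.round(1),np.degrees(np.arctan2(R[1,0],R[0,0])))
np.savez('g.npz',R=R,t=t)
g=lambda u,v,z:(R.T@(at_z(s,270+u/5,140+v/5,z)[:2]-t)*1000).round(1)
print('pointer',g(437,418,.039),'mark',g(410,568,.039),'jaw corner',g(430,395,.039))
print('wheel top',t)
for n,xy in [('block',(132,190)),('eraser',(590,500))]: print(n,g(*xy,.015),at_z(s,270+xy[0]/5,140+xy[1]/5,.01))
# project pts
im=cv2.imread('pics/top0.png')
s2=dict(np.load('pics/scene0.npz'))
for s_,c,o in((s,(270,140,410,280),'top0'),(s2,(270,190,410,300),'scene0')):
  im=cv2.imread(f'pics/{o}.png')[c[1]:c[3],c[0]:c[2]]; im=cv2.resize(im,None,fx=5,fy=5,interpolation=cv2.INTER_CUBIC)
  for p in [(0,0,68),(0,10,68),(0,-10,68),(-57,53,8),(-57,-45,8),(153,53,8),(153,-45,8),(135,-30,40),(135,30,40),(30,0,38)]:
    w=R@np.array(p[:2])/1000+t; u,v=proj(s_,[*w,p[2]/1000]); cv2.circle(im,(int((u-c[0])*5),int((v-c[1])*5)),3,(0,0,255),-1)
  cv2.imwrite(f'pics/{o}_ov.png',im)
E
```

```text
[[-0.88483564 -0.4659033 ]
 [ 0.4659033  -0.88483564]] [ 0.59558773 -0.12533713] [[-1.3  2. ]
 [-1.9 -0.2]
 [ 2.6  0.5]
 [ 0.6 -2.3]] 152.23130244847485
pointer [63.  36.2] mark [117.2  54.3] jaw corner [56.6 29.7]
wheel top [ 0.59558773 -0.12533713]
block [  39.2 -111.9] [ 0.61408844 -0.00761495  0.01      ]
eraser [ 59.1 102.5] [ 0.49592933 -0.18910526  0.01      ]
```

View pics/top0_ov.png

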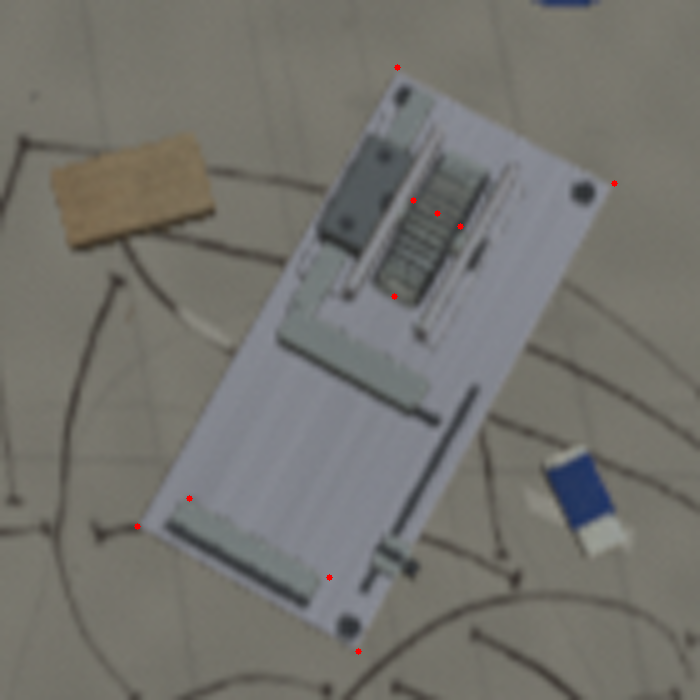

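View pics/scene0_ov.png

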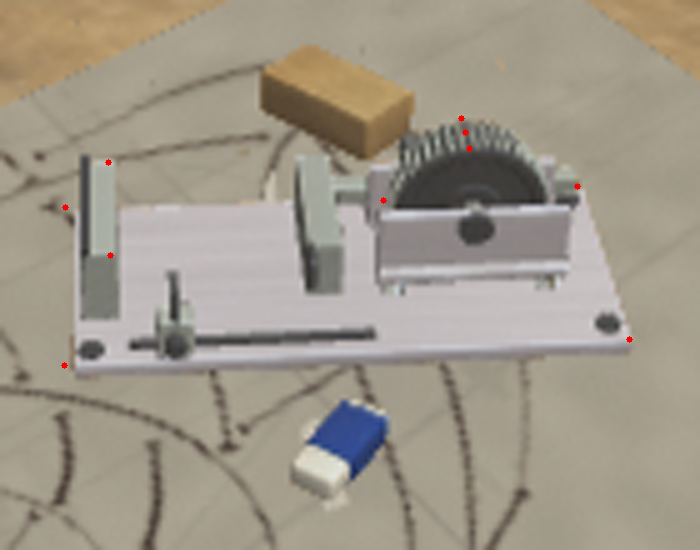

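```bash
cat >> h.py <<'E'
from scipy.spatial.transform import Rotation as Ro
gz=np.load('g.npz') if __import__('os').path.exists('g.npz') else None
def info(tag=''):
    d=manip.sense(); Rt=Ro.from_quat(d['tool_rot']).as_matrix(); g=gz['R'].T@(d['tcp_pos'][:2]-gz['t'])*1000
    print(tag,'t',round(d['t'],2),'tcp',d['tcp_pos'].round(4),'gauge',g.round(1),'z',round(d['tcp_pos'][2]*1000,1),'F',d['force'].round(1),'gap',round(float(d['finger_gap']),3))
    return d,Rt
E
python3 - <<'E'
from h import *
d,Rt=info();print(Rt.round(3),d['q'].round(2))
s=dict(np.load('pics/scene0.npz'));R,t=gz['R'],gz['t']
g=lambda u,v,z:(R.T@(at_z(s,270+u/5,190+v/5,z)[:2]-t)*1000).round(1)
print('mark',g(173,272,.039),'jawcorner',g(340,240,.039),g(312,242,.039))
E
```

```text
t 0.1 tcp [0.1866 0.5958 0.2304] gauge [ 697.9 -447.6] z 230.4 F [-0.3 -0.3  0.2] gap 0.997
[[-0.001 -0.954  0.299]
 [-0.002  0.299  0.954]
 [-1.     0.    -0.002]] [ 1.09  0.53  1.43  0.    1.18 -0.18]
mark [112.5  40. ] jawcorner [49.6 25. ] [60.1 25.5]
```

{"method": "move_arm", "body": {"deltas": [0,0,0,0,5.2,0,0,0,0,0,0,5.2,0,0,0,0,-40,-25,0,0,0,0,0,-40,-25,0,0,0,0,0,-40,-25,0,0,0,0,0,-40,-25,0,0,0,0,0,-40,-25,0,0,0,0,0,-40,-25,0,0,0,0,0,-40,-25,0,0,0,0,0,-40,-25,0,0,0], "force": 20}}

```text
t: 1.1
tcp_pos: [0.3771, 0.2684, 0.2312]
tool_rot: [-0.365, 0.606, 0.365, 0.605]
force: [0.5, 0.6, -1.1]
finger_gap: 0.002
```

```bash
python3 - <<'E'
from h import *
d,Rt=info();print(Rt.round(3),d['q'].round(2))
E
```

```text
t 1.1 tcp [0.3771 0.2684 0.2312] gauge [ 376.8 -246.6] z 231.2 F [ 0.5  0.6 -1.1] gap 0.002
[[-0.    -0.885  0.466]
 [-0.     0.466  0.885]
 [-1.     0.    -0.   ]] [ 0.38  0.31  1.83 -0.    1.01 -0.71]
```

{"method": "move_arm", "body": {"deltas": [0,0,-39,-24.5,0,0,0,0,0,-39,-24.5,0,0,0,0,0,-39,-24.5,0,0,0,0,0,-39,-24.5,0,0,0,0,0,-39,-24.5,0,0,0,0,0,-39,-24.5,0,0,0,0,0,-39,-24.5,0,0,0,0,0,-39,-24.5,0,0,0,0,0,-39,-24.5,0,0,0,0,0,-20,-12,0,0,0]}}

```text
t: 2.1
tcp_pos: [0.5981, -0.1124, 0.2309]
tool_rot: [-0.365, 0.606, 0.364, 0.606]
force: [-0.3, -0.4, 0.3]
finger_gap: -0.004
```

```bash
python3 - <<'E'
from h import *
d,Rt=info();print(Rt.round(3),d['q'].round(2))
s=snap('wrist','w1');print(-s['R'].T@s['t'])
snap('scene','s1');crop('s1',240,130,430,300,4,'s1c')
E
```

```text
t 2.1 tcp [ 0.5981 -0.1124  0.2309] gauge [  3.8 -12.6] z 230.9 F [-0.3 -0.4  0.3] gap -0.004
[[ 0.001 -0.883  0.469]
 [-0.001  0.469  0.883]
 [-1.    -0.002 -0.001]] [-0.37  0.51  1.48 -0.    1.16 -1.45]
[ 0.52671289 -0.07563085  0.37326815]
```

View pics/w1.png

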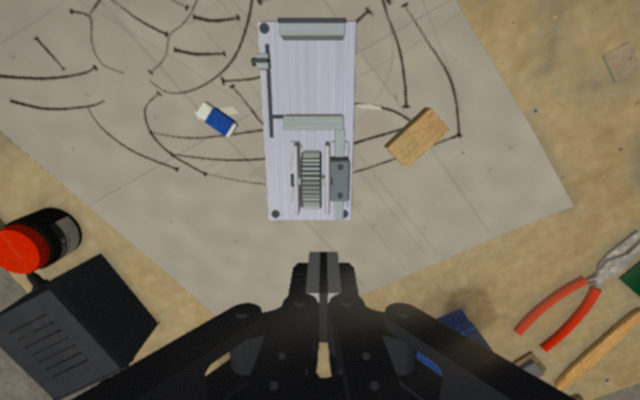

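View pics/s1c.png

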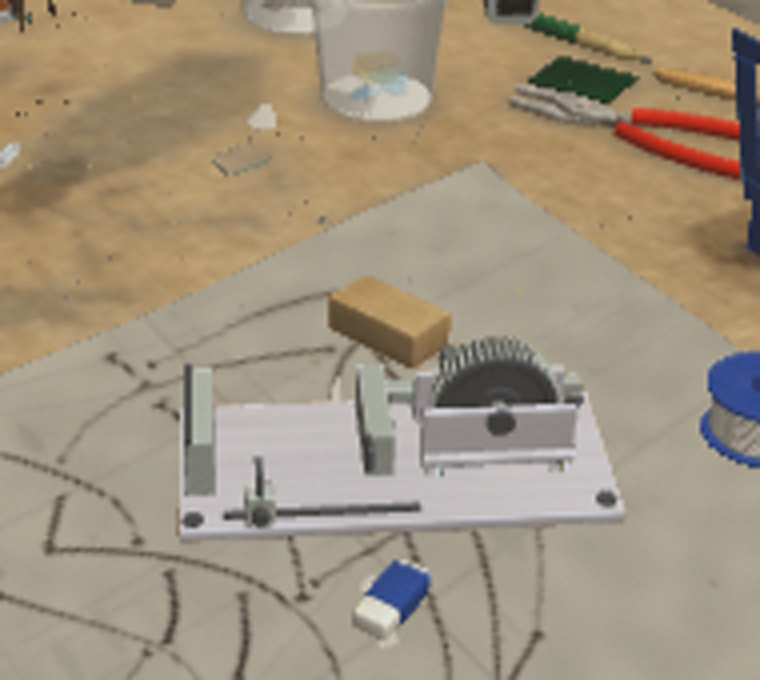

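```bash
python3 - <<'E'
from h import *
crop('w1',245,10,365,130,6,'w1a');crop('w1',245,110,365,230,6,'w1b')
E
```

```text
(no output)
```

View pics/w1a.png

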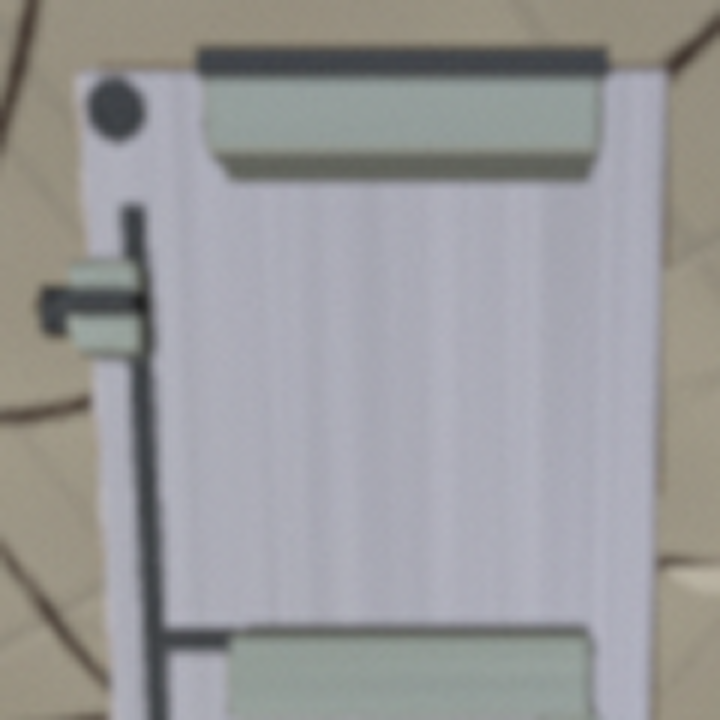

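View pics/w1b.png

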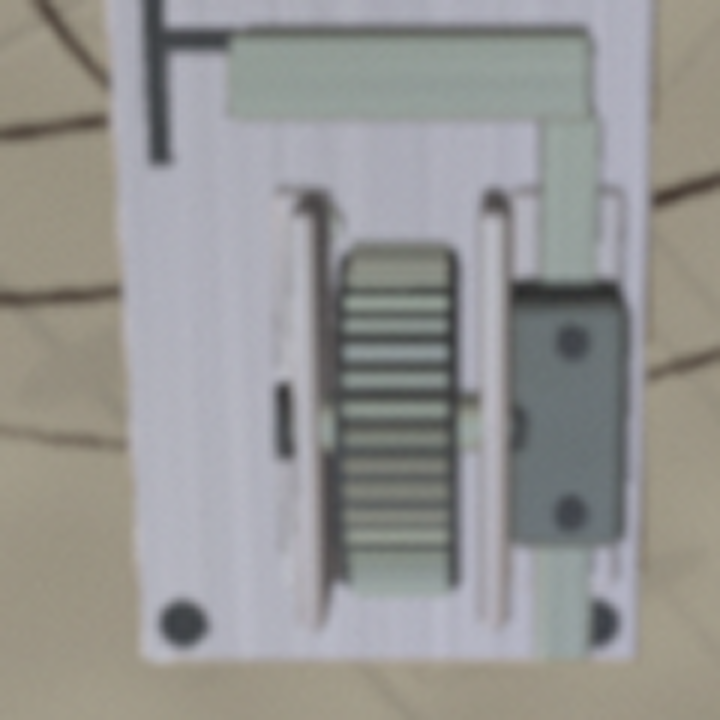

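```bash
python3 - <<'E'
from h import *
s=dict(np.load('pics/w1.npz'))
A=lambda u,v:(245+u/6,10+v/6);B=lambda u,v:(245+u/6,110+v/6)
R,t,e=fit(s,[B(142,660),B(635,658),A(77,72),A(667,70)])
print(R,t,e.round(1),np.degrees(np.arctan2(R[1,0],R[0,0])))
np.savez('g.npz',R=R,t=t)
g=lambda p,z:(R.T@(at_z(s,*p,z)[:2]-t)*1000).round(1)
print('mark',g(A(130,302),.039),'ptr',g(A(175,640),.039),'fixed jaw face top',g(A(400,153),.04),'jaw front',g(A(400,630),.039))
print('wheel sides',g(B(343,410),.068),g(B(455,410),.068), 'sides low',g(B(400,245),.045),g(B(400,595),.045))
E
python3 -c "
from h import *
info()"
```

```text
[[-0.88393703 -0.46760595]
 [ 0.46760595 -0.88393703]] [ 0.59669118 -0.12600083] [[-0.6  1.1]
 [-1.6 -0.1]
 [ 1.6  0.2]
 [ 0.6 -1.2]] 152.12099422280068
mark [114.4  40.5] ptr [63.8 35.9] fixed jaw face top [135.   -1.5] jaw front [65.3 -0.6]
wheel sides [9.3 8. ] [ 9.2 -9.6] sides low [31.4 -0.4] [-29.6   0.3]
 t 2.2 tcp [ 0.598  -0.1121  0.2307] gauge [  5.3 -12.9] z 230.7 F [-0.7 -0.   0.1] gap -0.004
```

{"method": "move_arm", "body": {"deltas": [0,20,-20,-13,0,0,0,0,45,0,0,0,0,0,0,45,0,0,0,0,0,0,35,0,0,0,0,0,0,10,0,0,0,0,0,0,0,0,0,0,0,0]}}

```text
t: 2.8
tcp_pos: [0.6064, -0.1279, 0.0748]
tool_rot: [-0.364, 0.606, 0.367, 0.604]
force: [-1.0, -0.2, 0.6]
finger_gap: -0.001
```

```bash
python3 - <<'E'
from h import *
info()
snap('scene','s2');crop('s2',270,150,410,290,5,'s2c')
E
```

```text
t 2.8 tcp [ 0.6064 -0.1279  0.0748] gauge [-9.5 -2.9] z 74.8 F [-1.  -0.2  0.6] gap -0.001
```

View pics/s2c.png

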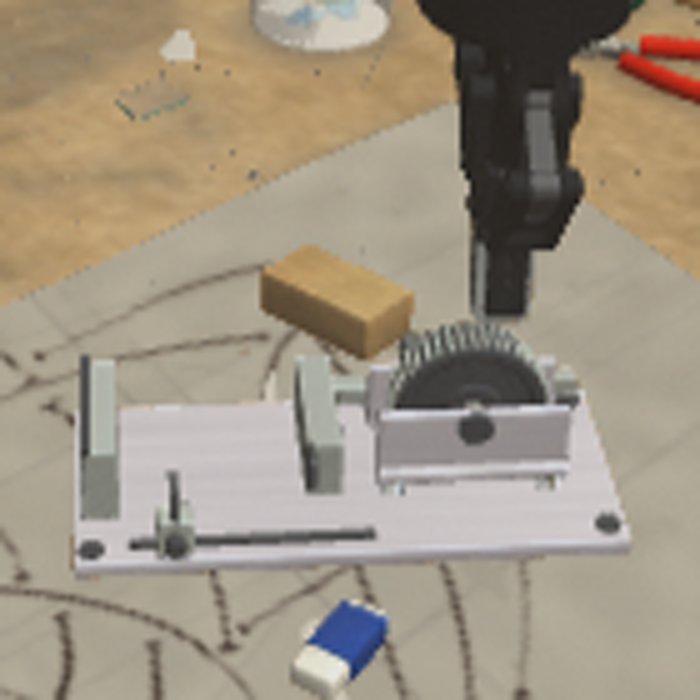

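{"method": "move_arm", "body": {"deltas": [0,0,-9,-3,0,0,0,0,4,0,0,0,0,0,0,3,0,0,0,0,0,0,2,0,0,0,0,0,0,1,0,0,0,0,0,0,0,0,0,0,0,0]}}

```text
t: 3.45
tcp_pos: [0.6143, -0.1361, 0.0662]
tool_rot: [-0.365, 0.606, 0.365, 0.605]
force: [-0.3, -0.1, -0.1]
finger_gap: 0.004
```

```bash
python3 -c "
from h import *
info()"
```

```text
t 3.45 tcp [ 0.6143 -0.1361  0.0662] gauge [-20.3   0.7] z 66.2 F [-0.3 -0.1 -0.1] gap 0.004
```

{"method": "move_arm", "body": {"deltas": [0,1.5,3,0,0,0,0,0,0,3,0,0,0,0,0,0,3,0,0,0,0,0,0,3,0,0,0,0]}}

```text
t: 3.85
tcp_pos: [0.6049, -0.1311, 0.0659]
tool_rot: [-0.366, 0.605, 0.364, 0.606]
force: [1.8, -1.3, 6.0]
finger_gap: 0.002
```

```bash
python3 -c "
from h import *
info()"
```

```text
t 3.85 tcp [ 0.6049 -0.1311  0.0659] gauge [-9.6  0.6] z 65.9 F [ 1.8 -1.3  6. ] gap 0.002
```

{"method": "move_arm", "body": {"deltas": [0,0.7,4,0,0,0,0,0,0,4,0,0,0,0,0,0,4,0,0,0,0,0,0,4,0,0,0,0,0,0,4,0,0,0,0,0,0,4,0,0,0,0]}}

```text
t: 4.45
tcp_pos: [0.5824, -0.1192, 0.065]
tool_rot: [-0.365, 0.605, 0.365, 0.606]
force: [0.2, -1.0, 6.6]
finger_gap: 0.002
```

```bash
python3 -c "
from h import *
info()
snap('scene','s3');crop('s3',270,150,410,290,5,'s3c')"
```

```text
t 4.45 tcp [ 0.5824 -0.1192  0.065 ] gauge [15.8  0.7] z 65.0 F [ 0.2 -1.   6.6] gap 0.002
```

View pics/s3c.png

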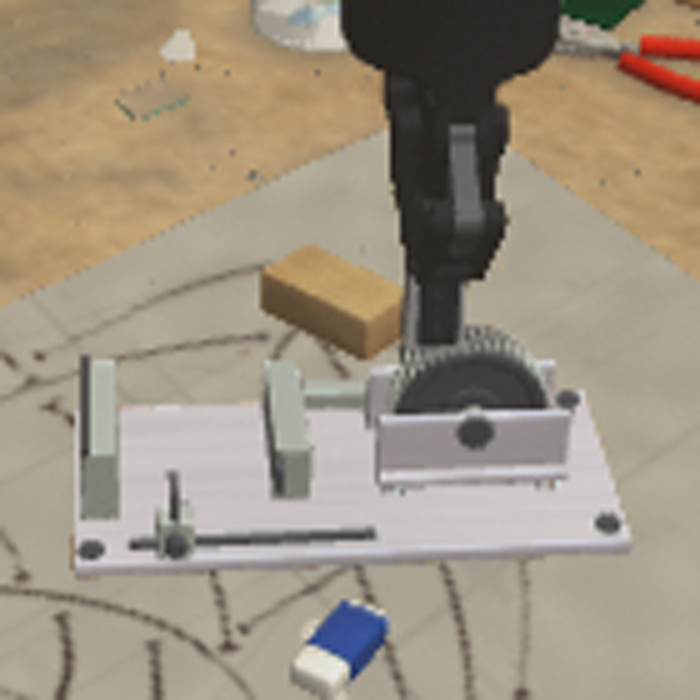

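{"method": "move_arm", "body": {"deltas": [0,-10,0,0,0,0,0,0,0,-20,0,0,0,0,0,0,-18,0,0,0,0,0,9,0,0,0,0,0,0,1,0,0,0,0,0]}}

```text
t: 5.0
tcp_pos: [0.6157, -0.1369, 0.0631]
tool_rot: [-0.365, 0.606, 0.365, 0.605]
force: [1.3, -2.5, 4.3]
finger_gap: -0.005
```

{"method": "move_arm", "body": {"deltas": [0,0,4,0,0,0,0,0,0,4,0,0,0,0,0,0,4,0,0,0,0,0,0,4,0,0,0,0,0,0,4,0,0,0,0,0,0,4,0,0,0,0,0,0,4,0,0,0,0,0,0,4,0,0,0,0,0,0,4,0,0,0,0]}}

```text
t: 5.9
tcp_pos: [0.5832, -0.1197, 0.0651]
tool_rot: [-0.365, 0.606, 0.366, 0.605]
force: [-0.5, -0.2, 5.8]
finger_gap: -0.005
```

```bash
python3 -c "
from h import *
info()
snap('scene','s4');crop('s4',270,150,410,290,5,'s4c')"
```

```text
t 5.9 tcp [ 0.5832 -0.1197  0.0651] gauge [14.9  0.7] z 65.1 F [-0.5 -0.2  5.8] gap -0.005
```

View pics/s4c.png

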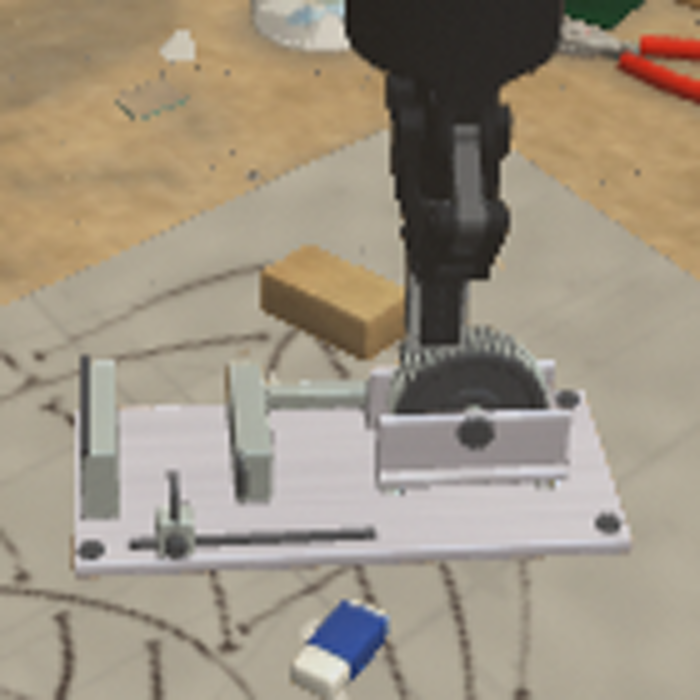

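{"method": "move_arm", "body": {"deltas": [0,-10,0,0,0,0,0,0,0,-20,0,0,0,0,0,0,-18,0,0,0,0,0,9,0,0,0,0,0,0,1,0,0,0,0,0]}}

```text
t: 6.45
tcp_pos: [0.6167, -0.1374, 0.063]
tool_rot: [-0.364, 0.606, 0.366, 0.605]
force: [1.5, -1.3, 4.2]
finger_gap: 0.003
```

{"method": "move_arm", "body": {"deltas": [0,0,4,0,0,0,0,0,0,4,0,0,0,0,0,0,4,0,0,0,0,0,0,4,0,0,0,0,0,0,4,0,0,0,0,0,0,4,0,0,0,0,0,0,4,0,0,0,0,0,0,4,0,0,0,0,0,0,4,0,0,0,0]}}

```text
t: 7.35
tcp_pos: [0.5854, -0.1208, 0.0652]
tool_rot: [-0.365, 0.606, 0.365, 0.605]
force: [0.1, -0.9, 6.2]
finger_gap: -0.002
```

{"method": "move_arm", "body": {"deltas": [0,-10,0,0,0,0,0,0,-50,0,0,0,0,0,0,-50,0,0,0,0,0,0,-40,0,0,0,0,0,0,0,0,0,0,0,0]}}

```text
t: 7.85
tcp_pos: [0.5884, -0.1217, 0.2203]
tool_rot: [-0.368, 0.603, 0.363, 0.608]
force: [-0.5, -0.0, 0.6]
finger_gap: 0.001
```

```bash
python3 -c "
from h import *
info()
snap('wrist','w5');crop('w5',220,0,380,160,5,'w5a')"
```

```text
t 7.85 tcp [ 0.5884 -0.1217  0.2203] gauge [9.3 0.1] z 220.3 F [-0.5 -0.   0.6] gap 0.001
```

View pics/w5.png

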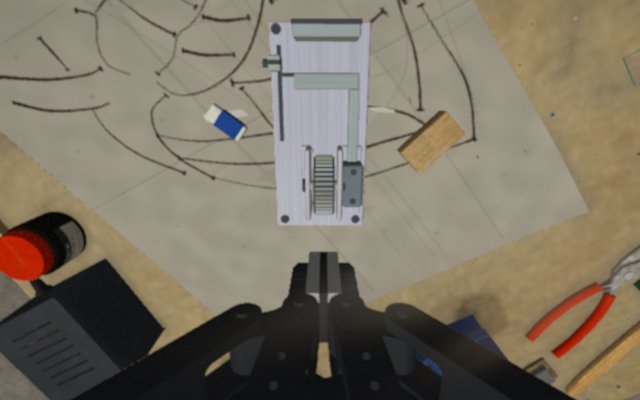

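View pics/w5a.png

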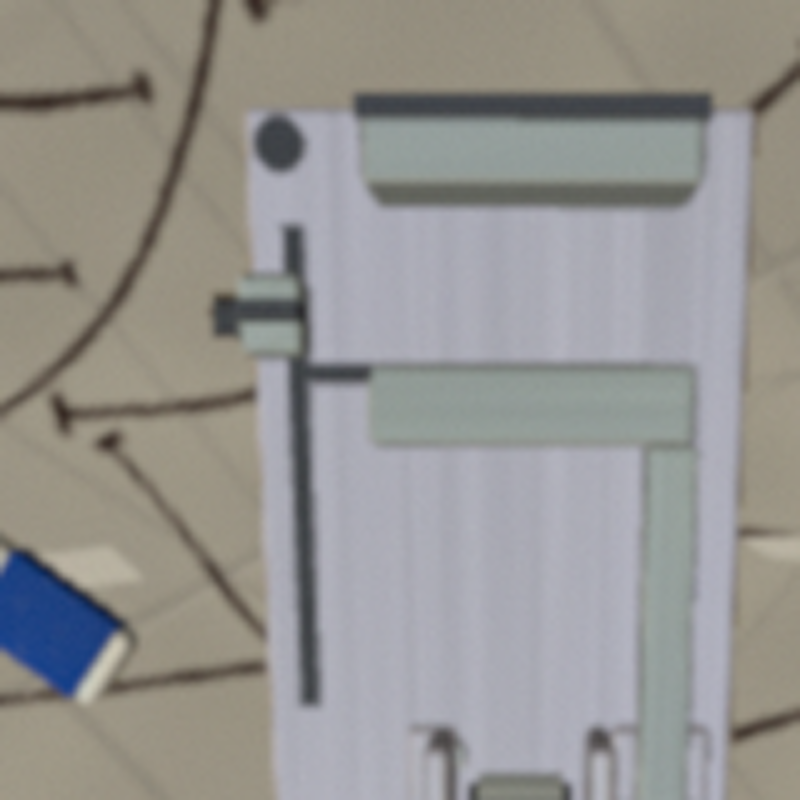

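```bash
cat >> h.py <<'E'
def rel(f,a,b,c,d,k,u0,v0):
    s=dict(np.load(f'pics/{f}.npz')); R=gz['R']
    P=lambda u,v:R.T@at_z(s,u0+u/k,v0+v/k,.039)[:2]
    print('ptr-mark',((P(c,d)-P(a,b))*1000).round(1), 'mark abs',((P(a,b)-R.T@gz['t'])*1000).round(1))
E
python3 -c "
from h import *
rel('w5',290,311,325,374,5,220,0)"
```

```text
ptr-mark [-10.5  -5.9] mark abs [114.5  41.3]
```

{"method": "move_arm", "body": {"deltas": [0,45,-24,0,0,0,0,0,45,0,0,0,0,0,0,40,0,0,0,0,0,0,14,0,0,0,0,0,0,0,0,0,0,0,0]}}

```text
t: 8.4
tcp_pos: [0.6039, -0.1311, 0.0682]
tool_rot: [-0.363, 0.607, 0.368, 0.603]
force: [-0.2, 0.2, 0.8]
finger_gap: -0.005
```

```bash
python3 -c "
from h import *
info()"
```

```text
t 8.4 tcp [ 0.6039 -0.1311  0.0682] gauge [-8.8  1.2] z 68.2 F [-0.2  0.2  0.8] gap -0.005
```

{"method": "move_arm", "body": {"deltas": [0,2,0,0,0,0,0,0,2,0,0,0,0,0,0,0,4,0,0,0,0,0,0,4,0,0,0,0,0,0,4,0,0,0,0,0,0,4,0,0,0,0,0,0,4,0,0,0,0,0,0,3,0,0,0,0,0,0,0,0,0,0,0]}}

```text
t: 9.3
tcp_pos: [0.5862, -0.1211, 0.0672]
tool_rot: [-0.365, 0.606, 0.365, 0.605]
force: [-0.2, 0.6, 3.0]
finger_gap: 0.0
```

```bash
python3 -c "
from h import *
info()
snap('scene','s6');crop('s6',270,150,410,290,5,'s6c')"
```

```text
t 9.3 tcp [ 0.5862 -0.1211  0.0672] gauge [11.5  0.6] z 67.2 F [-0.2  0.6  3. ] gap 0.0
```

View pics/s6c.png

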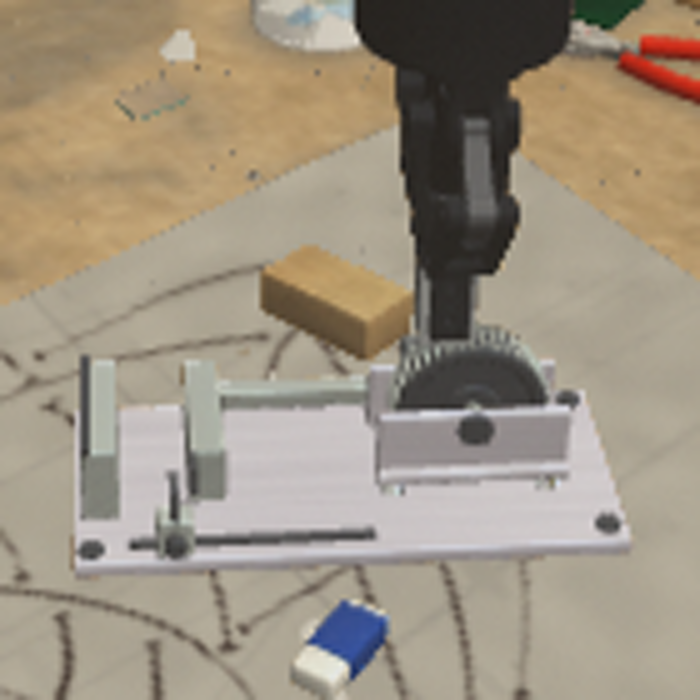

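{"method": "move_arm", "body": {"deltas": [0,-10,0,0,0,0,0,0,-50,0,0,0,0,0,0,-50,0,0,0,0,0,0,-40,0,0,0,0,0,0,0,0,0,0,0,0]}}

```text
t: 9.85
tcp_pos: [0.5901, -0.1229, 0.2235]
tool_rot: [-0.369, 0.603, 0.362, 0.608]
force: [0.5, -0.1, 0.9]
finger_gap: -0.0
```

```bash
python3 -c "
from h import *
info()
snap('wrist','w7');crop('w7',250,20,350,100,7,'w7a')"
```

```text
t 9.85 tcp [ 0.5901 -0.1229  0.2235] gauge [7.3 0.3] z 223.5 F [ 0.5 -0.1  0.9] gap -0.0
```

View pics/w7a.png

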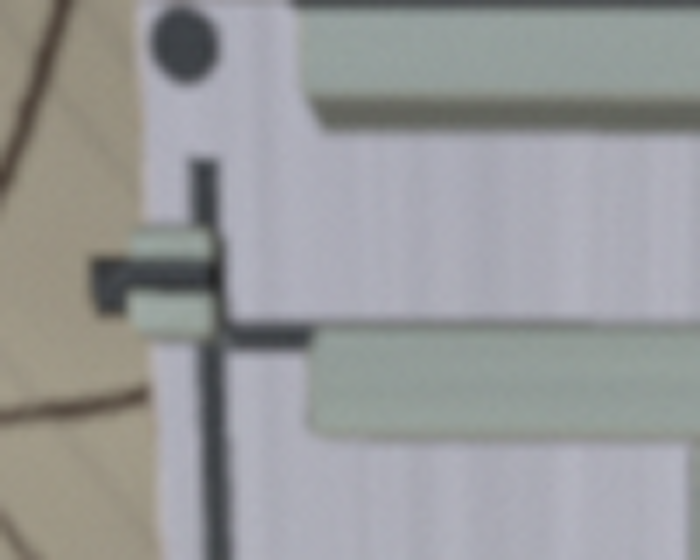

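```bash
python3 -c "
from h import *
rel('w7',190,273,250,337,7,250,20)"
```

```text
ptr-mark [-7.6 -7.5] mark abs [114.9  42.6]
```

{"method": "move_arm", "body": {"deltas": [0,45,-18,0,0,0,0,0,45,0,0,0,0,0,0,40,0,0,0,0,0,0,17,0,0,0,0,0,0,0,0,0,0,0,0,0,0,0,0,0,0,0]}}

```text
t: 10.5
tcp_pos: [0.6004, -0.1295, 0.0679]
tool_rot: [-0.364, 0.607, 0.367, 0.604]
force: [-2.1, -1.4, 3.1]
finger_gap: 0.002
```

```bash
python3 -c "
from h import *
info()"
```

```text
t 10.5 tcp [ 0.6004 -0.1295  0.0679] gauge [-4.9  1.4] z 67.9 F [-2.1 -1.4  3.1] gap 0.002
```

{"method": "move_arm", "body": {"deltas": [0,2,0,0,0,0,0,0,1,0,0,0,0,0,0,0,0,0,0,0,0]}}

```text
t: 10.8
tcp_pos: [0.602, -0.1302, 0.0669]
tool_rot: [-0.365, 0.606, 0.365, 0.605]
force: [-2.0, -1.5, 5.8]
finger_gap: -0.001
```

```bash
python3 -c "
from h import *
info()"
```

```text
t 10.8 tcp [ 0.602  -0.1302  0.0669] gauge [-6.7  1.2] z 66.9 F [-2.  -1.5  5.8] gap -0.001
```

{"method": "move_arm", "body": {"deltas": [0,1,3,0,0,0,0,0,0,3,0,0,0,0,0,0,3,0,0,0,0,0,0,3,0,0,0,0,0,0,3,0,0,0,0,0,0,3,0,0,0,0,0,0,0,0,0,0,0]}}

```text
t: 11.5
tcp_pos: [0.5865, -0.1218, 0.0663]
tool_rot: [-0.365, 0.606, 0.365, 0.605]
force: [-2.4, -2.3, 5.8]
finger_gap: 0.003
```

```bash
python3 -c "
from h import *
info()
snap('scene','s8');crop('s8',270,170,410,290,5,'s8c')"
```

```text
t 11.5 tcp [ 0.5865 -0.1218  0.0663] gauge [11.  1.] z 66.3 F [-2.4 -2.3  5.8] gap 0.003
```

View pics/s8c.png

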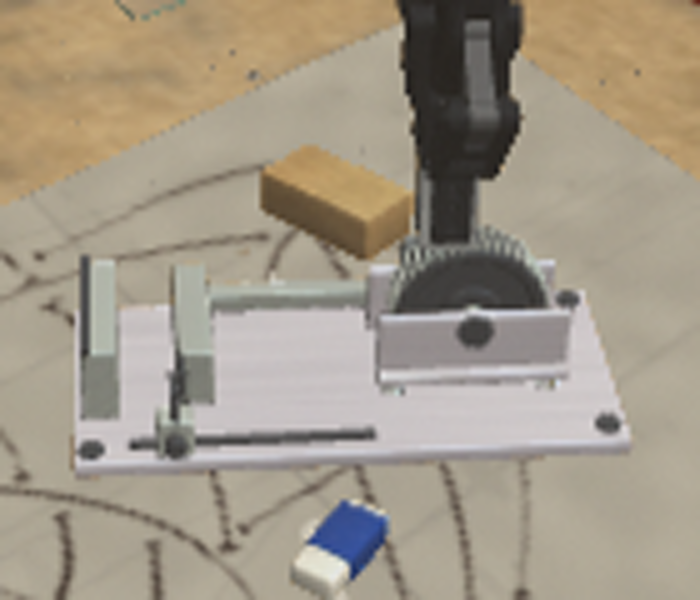

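{"method": "move_arm", "body": {"deltas": [0,0.5,3,0,0,0,0,0,0,3,0,0,0,0,0,0,0,0,0,0,0,0,-10,0,0,0,0,0,0,-50,0,0,0,0,0,0,-50,0,0,0,0,0,0,-40,0,0,0,0,0,0,0,0,0,0,0,0]}}

```text
t: 12.35
tcp_pos: [0.5854, -0.1193, 0.2221]
tool_rot: [-0.369, 0.602, 0.362, 0.609]
force: [0.6, -0.3, -0.1]
finger_gap: -0.001
```

```bash
python3 -c "
from h import *
info()
snap('wrist','w9');crop('w9',250,20,350,100,7,'w9a')"
```

```text
t 12.35 tcp [ 0.5854 -0.1193  0.2221] gauge [13.1 -0.7] z 222.1 F [ 0.6 -0.3 -0.1] gap -0.001
```

View pics/w9a.png

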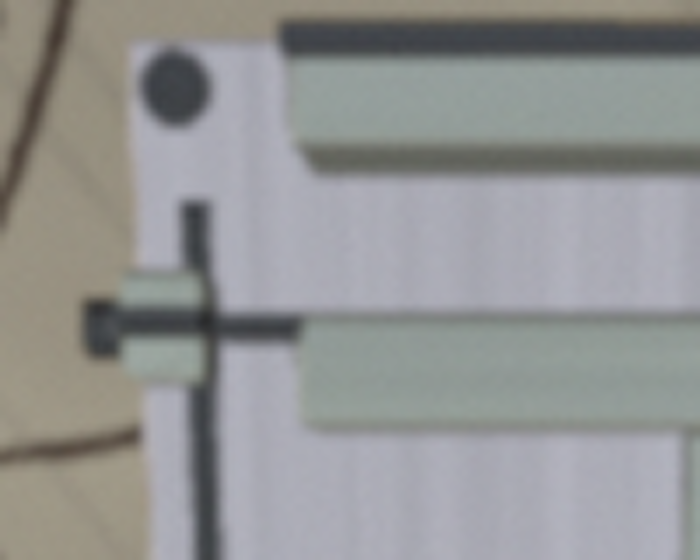

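```bash
python3 -c "
from h import *
rel('w9',175,322,250,328,7,250,20)
crop('w9',255,50,305,90,16,'w9b')"
```

```text
ptr-mark [-0.7 -9.6] mark abs [114.6  43.3]
```

View pics/w9b.png

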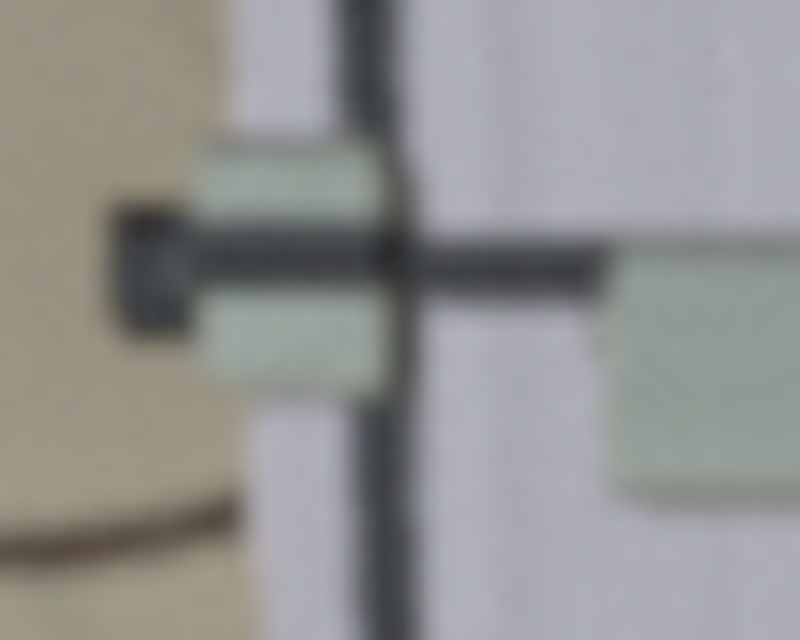

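```bash
python3 -c "
from h import *
info()
snap('scene','s10');crop('s10',275,200,335,260,10,'s10c');snap('top','t10');crop('t10',280,200,380,280,7,'t10c')"
```

```text
t 12.4 tcp [ 0.5834 -0.1186  0.219 ] gauge [15.2 -0.3] z 219.0 F [ 1.   0.2 -0.9] gap -0.002
```

View pics/s10c.png

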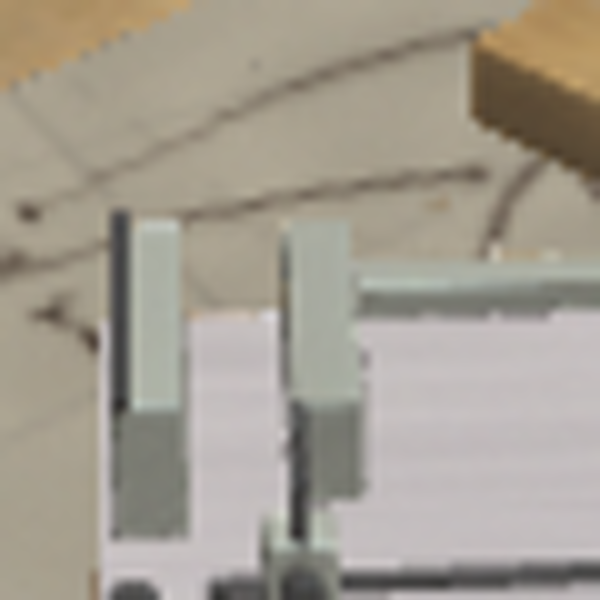

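View pics/t10c.png

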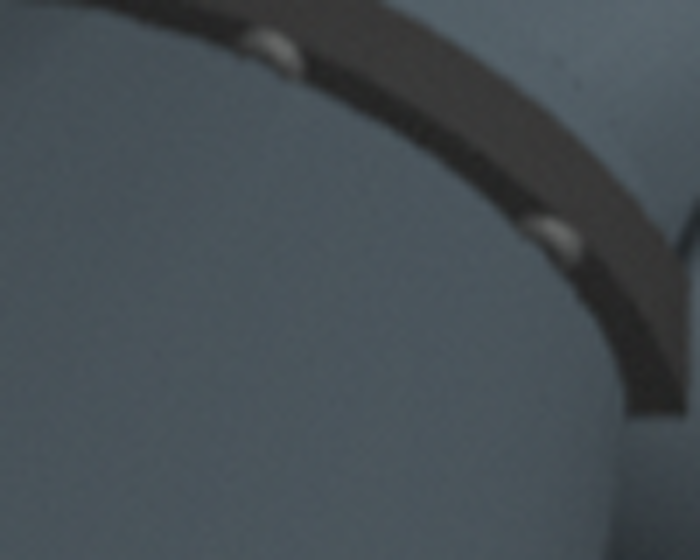

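{"method": "move_arm", "body": {"deltas": [0,0,0,0,0,0,0,0,0,0,0,0,0,0,0,0,0,0,0,0,0]}}

```text
t: 12.8
tcp_pos: [0.5808, -0.1185, 0.214]
tool_rot: [-0.364, 0.606, 0.366, 0.605]
force: [-0.4, 0.4, 0.2]
finger_gap: -0.002
```

```bash
python3 -c "
from h import *
s=snap('wrist','w11');crop('w11',250,20,350,100,7,'w11a');info();print(np.array(proj(s,[0,0,0]))*0)"
```

```text
t 12.85 tcp [ 0.581  -0.1185  0.2143] gauge [17.4  0.7] z 214.3 F [ 0.2  0.2 -0.7] gap -0.001
[ 0. -0.]
```

View pics/w11a.png

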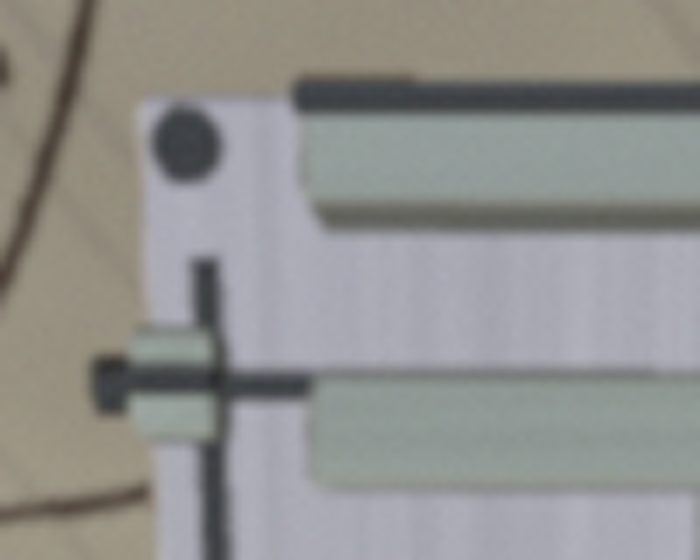

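The pointer blade (row 385) and the mark blade (row 380) are still in line, about 0.6 mm apart. The jaw is at rest and the tool is clear of the gauge, so I'm handing in.

```bash
python3 -c "
from h import *
print(job.sign_off())"
```

```text
the job is handed in; nothing more can be done
None
```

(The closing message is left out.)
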